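Sweep the loose nuts off the sorting tray into the yellow bin

ROBOT

A 6-joint arm with a two-finger parallel gripper is mounted at the origin on the work surface. World frame = base frame: x ahead of the robot, y to its left, z up, the work surface at z = 0. Lengths are in m, angles in rad, forces in N, time in s.
With the tool pointing down it reaches from about 0.275 to 0.75 m from the base axis. Payload 10.2 kg.
Tool frame: the origin (TCP) lies at the very end of the fingers, on their centre line; the grasp point (between the pads) lies 19 mm behind it; z points along the fingers, y is the line along which they close (so a half turn about z gives the same grasp; the last joint's range is limited). The gripper opens to 85 mm and grips with 20 to 120 N. Pads are 22 mm wide; open, the fingers measure 114 mm over their backs; the gripper's body (76 mm by 85 mm) begins 54 mm behind the grasp point. The pads swing forward as they close: fully open they stand 13 mm farther back than shut.
Start: joints at [-1.454, 0.313, 1.498, -0, 1.331, -0.223], TCP at [0.175, -0.495, 0.201] pointing down, gripper open.
Joint ranges: [-2.94, 2.94], [-0.97, 2.17], [0.19, 2.56], [-1.23, 4.37], [0.02, 3.11], [-2.88, 2.88]. Speed limits (rad/s): [2.39, 2.39, 3.01, 3.14, 3.14, 3.14].

INTERFACE

Orientations are given as a unit quaternion [w, x, y, z].
In Python, from workcell import monitor, imaging, workorder, masks_of, pinpoint gives the robot as it stands.
- The arm moves only by the tool apply_moves, never from a script. Its argument "increments" is a list of rows, each a list of 3 entries, a list of its own where there are three numbers: the shift along the tool's x, y, z in mm, then the turn, a rotation vector about the tool's x, y, z in rad, then the finger opening in mm, from 0 to 85.4. A call has 1 to 20 rows; each row is the pose to reach, as a shift and turn from the pose commanded when the call began, along the tool's axes at that moment; what a row does not reach only later rows make up. A row lasts 1/10 s, in which the tool goes at most 50 mm and 8.59 degrees, less where a joint would pass 70% of its speed; a pose out of reach is approached as far as the arm can. A call with a gripper value outside its range is refused whole. The fingers move at their own pace and stop on an object; the grip force is fixed at half the most. Time passes only in rows, so rows that repeat a pose let the fingers close. It gives the time, the measured TCP pose, the force, the opening and the grip force at its end, in the units of the state.
- monitor.get_obs(): the state, without advancing time (a new reading comes with each control period).
- imaging.grab_frame(name): name is "scene" or "top" or "wrist"; returns a dict with "img" (480x640x3 uint8, red, green, blue), "camera_matrix" (3x3 intrinsics, pixels), "pose" (4x4, takes a point from camera to world coordinates). Camera axes: x right, y down, z forward; pixel columns grow to the right and rows downward; lengths in m; the calibration is good to about 2 mm. A picture is of the moment at which its call begins. There is no depth.
- workorder.finish_job(): hands the job in; it is judged then, once.
Trained networks look in a picture, given as the dict that the camera call returned (one of the last four; its "shot" number tells which), for a name from the list of things; names that differ only in an ending like _2 or _b are one class to them, and where a whole thing is asked for, a point or a joint stands for the part that bears it (a point fixed in the world has none). Each returns a list of dicts, best first, with "score" (0 to 1); they miss things now and then, are a little off and sometimes report something else, mostly with a low value. They report only what shows in the picture. A call takes as long as a camera call.
- masks_of(picture, thing): "mask" (480x640 bool, what is visible of it).
- pinpoint(picture, thing): "centre" ([x, y, z] in m, in world coordinates, good to about 4 mm: a listed point, or the origin of a listed thing).
The state is a dict: "t": time; "joint_pos": joint angles; "dq": joint speeds; "joint_efforts": joint torques, N m; "position": TCP position; "orientation": TCP orientation; "ft_force": force on the tool from outside, world axes, zero at the start; "torque": the same for the moment, N m; "finger_gap": finger opening in m; "gripper_force": force on a finger pad.
Only numpy, scipy, OpenCV 4.12 (cv2) and the standard library are available. Lean on these libraries where they do the work, as an engineer would, in place of code of your own. Each camera call takes 0.05 s, during which the arm holds its last target. There are 200 camera calls.

TASK

Clear the three dark steel hex nuts off the white sorting tray: with your fingers, sweep them along the tray and off its open end so that they drop into the yellow bin. Only sweep them, do not pick any of them up, and leave the brass coupling and the red cap standing where they are on the tray and everything else on the bench undisturbed.

Things in the scene. Friction and masses are not known exactly. Their poses are not given: they have to be found in the camera images.
- tray: white sorting tray on a green case, fixed. Origin on the bench top under its centre, z up. Its own x runs across it, its own y runs along it. White floor 280 mm (x) by 280 mm (y), its surface 70 mm above the bench; 4 mm thick lips, 10 mm high, along both x sides; the two y ends (y = +140 mm and -140 mm) are open, without a lip, and overhang the bins by 8 mm or so
- yellow_bin: open yellow bin, empty, fixed, 280 mm (x) by 150 mm (y) by 60 mm high, walls and floor 4 mm. Origin under its centre on the bench, axes parallel to the tray's. It stands at one of the tray's two open ends (centre 203 mm from the tray's centre along the tray's y, on either side), its near wall tucked under the tray's edge, its rim 10 mm below the tray floor
- blue_bin: the same bin in blue with brass stock in it, fixed, at the other open end of the tray; no nut belongs here
- coupling: round brass coupling standing upright on the tray among the nuts, 46 mm tall, 30 mm diameter (36 mm at the foot), 0.2 kg, loose. Origin at the centre of its underside. It stays where it is
- cap: red plastic cap standing on the tray in the same row as the coupling, 55 to 65 mm from it along the tray's +y, 28 mm tall, 26 mm diameter, 30 g, loose. Origin at the centre of its underside. It stays where it is
- nut_a: dark steel hex nut, 30 mm across flats, 35 mm across corners, 16 mm high, some 65 g, loose, lying flat on the tray at any yaw. Origin at its centre, 8 mm above the tray floor. The three nuts and the coupling (with the cap) stand in four rows along the tray's y, 60 mm (at least 50 mm) apart across its x, in any order
- nut_b: dark steel hex nut, 30 mm across flats, 35 mm across corners, 16 mm high, some 65 g, loose, lying flat on the tray at any yaw. Origin at its centre, 8 mm above the tray floor. The three nuts and the coupling (with the cap) stand in four rows along the tray's y, 60 mm (at least 50 mm) apart across its x, in any order
- nut_c: dark steel hex nut, 30 mm across flats, 35 mm across corners, 16 mm high, some 65 g, loose, lying flat on the tray at any yaw. Origin at its centre, 8 mm above the tray floor. The three nuts and the coupling (with the cap) stand in four rows along the tray's y, 60 mm (at least 50 mm) apart across its x, in any order
- jar: white plastic jar with red lid, 140 mm tall, 90 mm diameter, on the bench at the right; bystander, origin under its centre
- wrench: steel wrench lying on the bench beyond the tray; bystander
- screwdriver: screwdriver lying on the bench at the right; bystander
- meter: green hand-held meter, 160 x 85 x 42 mm, lying on the bench at the left; bystander
- cup: orange plastic cup, 80 mm tall, 70 mm diameter, on the bench at the left; bystander

How it is judged:
By the outcome, as a careful person would: the job done as asked, in the order asked, and still so for the second after the job is handed in, with the robot touching nothing.
It also fails if it takes over 54 s, if anything falls off the work surface, if the arm or the gripper's body presses on something with over 40 N, if the wrist force passes 120 N, or if a joint passes its speed limit or range.

## Working session

There is one attempt and no reset: what is moved stays moved. The work goes in short steps, Python scripts to look and compute and a tool call to move; the robot and the scene stay as the last step left them, time stands still between calls to the robot, and variables do not carry over. Pictures are saved under pics/ and viewed, at most 10 in all, crops included, and the job is handed in when it is done.

Besides the shell and the picture viewer there is one more tool, called after "Request:" in YAML: its name, and indented under it one key for each argument. apply_moves: Moves the arm, as the interface text tells. Its arguments: {"type":"object","properties":{"increments":{"type":"array","items":{"type":"array"}}},"required":["increments"]}

```bash
mkdir -p pics; python3 - <<'E'
from workcell import monitor, imaging, masks_of, pinpoint
import cv2
o=monitor.get_obs();print(o['t'],o['position'],o['orientation'],o['finger_gap'])
for n in ['top','scene']:
    f=imaging.grab_frame(n);cv2.imwrite(f'pics/{n}1.png',f['img'][:,:,::-1])
    for t in ['tray','yellow_bin','blue_bin','coupling','cap','nut_a','jar','cup','meter']:
        print(n,t,[(d['centre'].round(3).tolist() if hasattr(d['centre'],'round') else d['centre'],round(d['score'],2)) for d in pinpoint(f,t)])
E
```

```text
0.0 [ 0.17492667 -0.4946811   0.20062538] [-6.59341523e-04  9.85600373e-01  1.69090122e-01  1.84773387e-05] 0.0855868897070554
top tray [([0.5577, 0.0023, -0.0071], 0.79)]
top yellow_bin [([0.5068, 0.2055, 0.0046], 0.95), ([0.6351, -0.4774, -0.0024], 0.37), ([0.4716, -0.0378, 0.0794], 0.35)]
top blue_bin [([0.6019, -0.1933, 0.0001], 0.63)]
top coupling [([0.6375, 0.0534, 0.0697], 0.43)]
top cap [([0.4385, -0.4376, -0.0002], 0.51), ([0.6299, 0.1074, 0.0739], 0.46)]
top nut_a [([0.5812, 0.0313, 0.0797], 0.59), ([0.4724, -0.0374, 0.0748], 0.57), ([0.5214, 0.0235, 0.0765], 0.55)]
top jar [([0.6349, -0.4762, -0.0012], 0.74)]
top cup [([0.6484, 0.4423, -0.0005], 0.9)]
top meter [([0.4391, 0.4844, 0.0033], 0.88)]
scene tray [([0.5545, -0.0014, 0.0007], 0.94)]
scene yellow_bin [([0.511, 0.2009, 0.0011], 0.85)]
scene blue_bin [([0.6042, -0.1882, 0.0005], 0.62), ([0.5212, 0.0172, 0.0743], 0.58)]
scene coupling [([0.6384, 0.0486, 0.0686], 0.7)]
scene cap [([0.6224, 0.1049, 0.0698], 0.62)]
scene nut_a [([0.4704, -0.0327, 0.0768], 0.54), ([0.5813, 0.0322, 0.0827], 0.52), ([0.5216, 0.021, 0.0753], 0.49)]
scene jar [([0.6348, -0.4724, 0.0036], 0.66)]
scene cup [([0.6479, 0.444, -0.0012], 0.96)]
scene meter [([0.446, 0.4855, -0.0001], 0.89)]
```

View pics/top1.png

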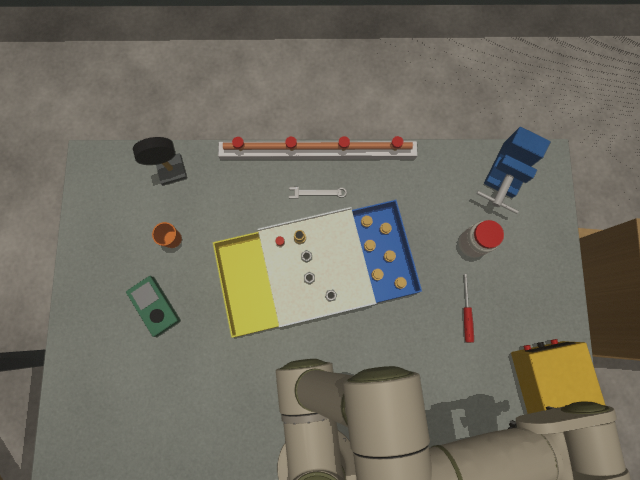

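View pics/scene1.png

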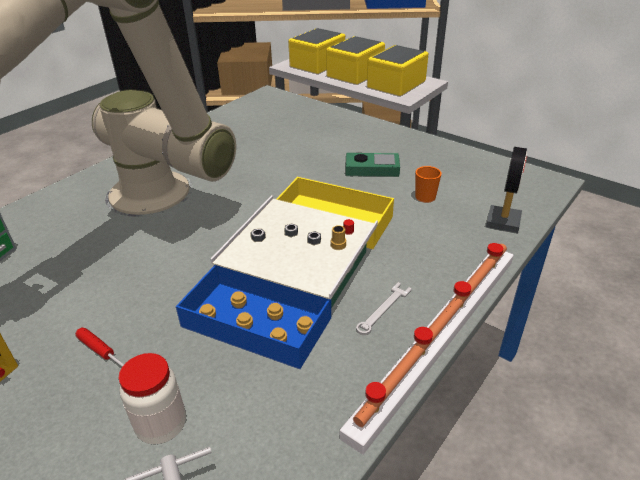

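The tray is turned about 13°, with the yellow bin at its +y end, at about (250,290) in the top view. The nuts are at (306,257), (309,278) and (331,295), and the coupling and cap are in the far row at (300,237) and (280,241). I'll go above the start of the near row, with the finger line across the tray.

Request:
apply_moves:
  increments:
    - [[428,-287,0],[0,0,-1.465],14]
    - [[428,-287,0],[0,0,-1.465],14]
    - [[428,-287,0],[0,0,-1.465],14]
    - [[428,-287,0],[0,0,-1.465],14]
    - [[428,-287,0],[0,0,-1.465],14]
    - [[428,-287,0],[0,0,-1.465],14]
    - [[428,-287,0],[0,0,-1.465],14]
    - [[428,-287,0],[0,0,-1.465],14]
    - [[428,-287,0],[0,0,-1.465],14]
    - [[428,-287,0],[0,0,-1.465],14]
    - [[428,-287,0],[0,0,-1.465],14]
    - [[428,-287,0],[0,0,-1.465],14]
    - [[428,-287,0],[0,0,-1.465],14]
    - [[428,-287,0],[0,0,-1.465],14]
    - [[428,-287,0],[0,0,-1.465],14]
    - [[428,-287,0],[0,0,-1.465],14]

```text
t: 2.6
position: [0.4826, -0.0825, 0.2013]
orientation: [0.0, 0.62, 0.784, 0.0]
ft_force: [-0.2, -1.0, 0.7]
finger_gap: 0.014
gripper_force: 0.0
```

```bash
cat > h.py <<'E'
from workcell import monitor, imaging, masks_of, pinpoint
import cv2, numpy as np
from scipy.spatial.transform import Rotation as Ro
c=np.array([.556,0]);u=np.array([-.232,.973]);v=np.array([.973,.232])
def tray(p): d=np.array(p[:2])-c; return (np.array([d@v,d@u])*1000).round(1)
def state():
    o=monitor.get_obs();w,x,y,z=o['orientation'];R=Ro.from_quat([x,y,z,w]).as_matrix()
    print(o['t'],'tcp',np.round(o['position'],4),'tray',tray(o['position']),'gap',o['finger_gap'],'toolx',R[:,0].round(3),'F',np.round(o['ft_force'],1))
    return o,R
E
python3 - <<'E'
from h import *
o,R=state()
f=imaging.grab_frame('wrist');cv2.imwrite('pics/w1.png',f['img'][:,:,::-1])
g=imaging.grab_frame('top')
for t in ['nut_a','coupling','cap']:
  for fr,n in((f,'w'),(g,'t')):
    for d in pinpoint(fr,t): print(n,t,tray(d['centre']),np.round(d['centre'],3),round(d['score'],2))
E
```

```text
2.6 tcp [ 0.4826 -0.0825  0.2013] tray [-90.6 -63.2] gap 0.014030321033688991 toolx [-0.231  0.973 -0.   ] F [-0.2 -1.   0.7]
w nut_a [-30.9  30.9] [0.519 0.023 0.076] 0.68
w nut_a [-92.  -18.8] [ 0.471 -0.04   0.082] 0.62
w nut_a [29.8 22. ] [0.58  0.028 0.079] 0.55
t nut_a [-93.  -19.6] [ 0.47  -0.041  0.08 ] 0.64
t nut_a [33.6 24.2] [0.583 0.031 0.076] 0.58
t nut_a [-26.9  29.8] [0.523 0.023 0.078] 0.46
t nut_a [1.000e-01 2.083e+02] [0.508 0.203 0.005] 0.28
w coupling [89.8 28.8] [0.637 0.049 0.069] 0.69
t coupling [91.8 30.6] [0.638 0.051 0.069] 0.43
t coupling [194.1 409.1] [0.65  0.443 0.   ] 0.26
w cap [90.1 87.7] [0.623 0.106 0.069] 0.84
t cap [94.5 88.8] [0.627 0.108 0.073] 0.64
t cap [93.  33.3] [0.639 0.054 0.068] 0.39
```

View pics/w1.png

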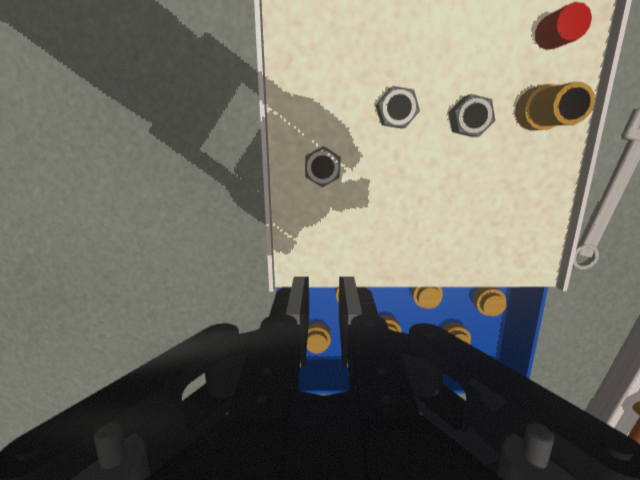

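The wrist view confirms the rows: the near nut is at (322,167), ahead of the fingers and clear of the tips. I'll lower and sweep.

Request:
apply_moves:
  increments:
    - [[0,0,40],[0,0,0],14]
    - [[0,0,80],[0,0,0],14]
    - [[-1,0,110],[0,0,0],14]
    - [[-1,0,126],[0,0,0],14]
    - [[-1,0,126],[0,0,0],14]
    - [[8,0,126],[0,0,0],14]
    - [[16,0,126],[0,0,0],14]
    - [[24,0,126],[0,0,0],14]
    - [[32,0,126],[0,0,0],14]
    - [[40,0,126],[0,0,0],14]
    - [[50,0,126],[0,0,0],14]
    - [[60,0,126],[0,0,0],14]
    - [[70,0,126],[0,0,0],14]
    - [[80,0,126],[0,0,0],14]
    - [[90,0,126],[0,0,0],14]
    - [[100,0,126],[0,0,0],14]
    - [[110,0,126],[0,0,0],14]
    - [[120,0,126],[0,0,0],14]
    - [[130,0,126],[0,0,0],14]
    - [[130,0,126],[0,0,0],14]

```text
t: 5.0
position: [0.4523, 0.0458, 0.0752]
orientation: [-0.0, 0.619, 0.785, -0.0]
ft_force: [-0.3, -1.0, -1.2]
finger_gap: 0.0141
gripper_force: 0.0
```

```bash
python3 - <<'E'
from h import *
o,R=state()
f=imaging.grab_frame('wrist');cv2.imwrite('pics/w2.png',f['img'][:,:,::-1])
for d in pinpoint(f,'nut_a'): print(tray(d['centre']),np.round(d['centre'],3),round(d['score'],2))
E
```

```text
5.0 tcp [0.4523 0.0458 0.0752] tray [-90.2  68.6] gap 0.014064435277466375 toolx [-0.233  0.972  0.   ] F [-0.3 -1.  -1.2]
[29.3 20.5] [0.58  0.027 0.078] 0.96
[-28.9  34.2] [0.52  0.027 0.079] 0.9
[-91.4 -20.7] [ 0.472 -0.041  0.078] 0.57
```

View pics/w2.png

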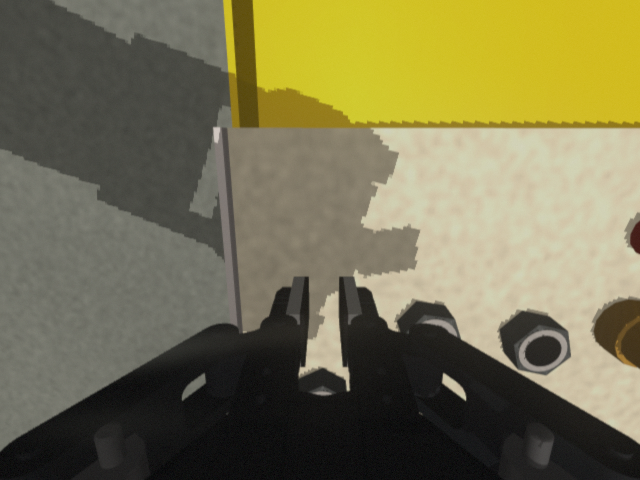

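The nut stayed where it was, visible behind the fingers at (322,382). The tips passed over it, so at this opening they end short of the TCP. I'll measure the tip height from the picture.

```bash
python3 - <<'E'
from h import *
o,R=state(); P=np.array(o['position'])
f=imaging.grab_frame('wrist');K=f['camera_matrix'];T=f['pose']
print('cam rel tool',R.T@(T[:3,3]-P)*1000,K[0,0])
C=R.T@(T[:3,3]-P)
for px in [(292,278),(309,278),(340,278),(355,278)]:
    d=R.T@T[:3,:3]@np.linalg.solve(K,[px[0],px[1],1.])
    for X in(-.011,0,.011):
        s=(X-C[0])/d[0];print(px,X,((C+s*d)*1000).round(1))
s=imaging.grab_frame('scene');i=s['img']
p=np.linalg.inv(s['pose'])@np.r_[P,1];p=s['camera_matrix']@p[:3];p=p[:2]/p[2];print(p)
x,y=p.astype(int);x=max(x,60);y=max(y,45)
cr=i[y-45:y+45,x-60:x+60];cv2.imwrite('pics/s2.png',cv2.resize(cr,None,fx=6,fy=6,interpolation=2)[:,:,::-1])
E
```

```text
5.1 tcp [0.4528 0.0448 0.0752] tray [-90.1  67.5] gap 0.014031994826728462 toolx [-0.232  0.973 -0.   ] F [ 1.   0.1 -0.9]
cam rel tool [  70.87418876   -0.21008784 -173.20877923] 333.25563062073184
(292, 278) -0.011 [-11.  -19.1  12.4]
(292, 278) 0 [  0.  -16.6 -12.6]
(292, 278) 0.011 [ 11.  -14.  -37.5]
(309, 278) -0.011 [-11.   -8.8  12.3]
(309, 278) 0 [  0.   -7.7 -12.6]
(309, 278) 0.011 [ 11.   -6.5 -37.5]
(340, 278) -0.011 [-11.    9.9  12.3]
(340, 278) 0 [  0.    8.5 -12.6]
(340, 278) 0.011 [ 11.    7.2 -37.6]
(355, 278) -0.011 [-11.   18.9  12.3]
(355, 278) 0 [  0.   16.3 -12.7]
(355, 278) 0.011 [ 11.   13.8 -37.6]
[275.97532134 217.12440753]
```

View pics/s2.png

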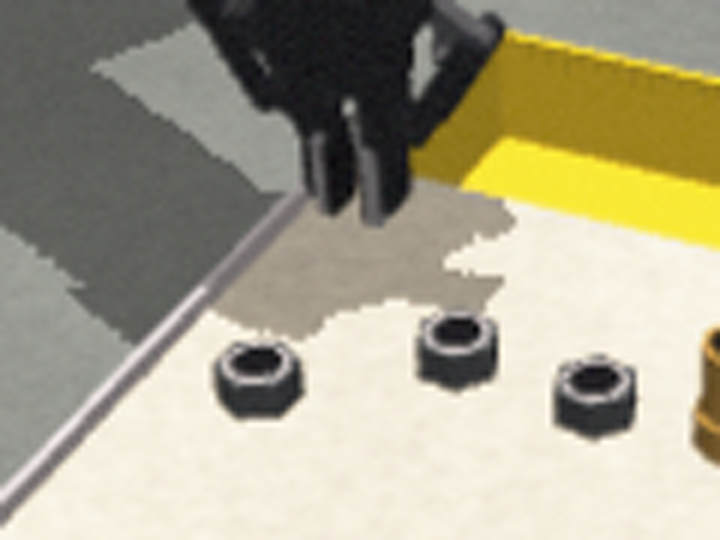

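The crop shows the tips well above the floor, roughly 12–18 mm behind the nominal TCP. I'll go back behind the nut, then down to TCP z of about 62 mm and sweep again.

Request:
apply_moves:
  increments:
    - [[0,0,-40],[0,0,0],14]
    - [[-50,-1,-40],[0,0,0],14]
    - [[-100,-1,-40],[0,0,0],14]
    - [[-133,-1,-40],[0,0,0],14]
    - [[-133,-1,-20],[0,0,0],14]
    - [[-133,-1,0],[0,0,0],14]
    - [[-133,-1,6],[0,0,0],14]
    - [[-133,-1,10],[0,0,0],14]
    - [[-133,-1,13],[0,0,0],14]
    - [[-133,-1,13],[0,0,0],14]

```text
t: 6.2
position: [0.4828, -0.0849, 0.0625]
orientation: [0.0, 0.62, 0.785, 0.0]
ft_force: [0.4, 1.1, -0.5]
finger_gap: 0.0144
gripper_force: 0.0
```

```bash
cat >> h.py <<'E'
def crop(name):
    o,R=state();P=np.array(o['position']);s=imaging.grab_frame('scene');i=s['img']
    p=np.linalg.inv(s['pose'])@np.r_[P,1];p=s['camera_matrix']@p[:3];x,y=(p[:2]/p[2]).astype(int)
    cv2.imwrite(name,cv2.resize(i[y-50:y+40,x-60:x+60],None,fx=6,fy=6,interpolation=2)[:,:,::-1])
E
python3 -c "
from h import *
crop('pics/s3.png')"
```

```text
6.2 tcp [ 0.4828 -0.0849  0.0625] tray [-91.  -65.6] gap 0.014416170723393747 toolx [-0.232  0.973 -0.   ] F [ 0.4  1.1 -0.5]
```

View pics/s3.png

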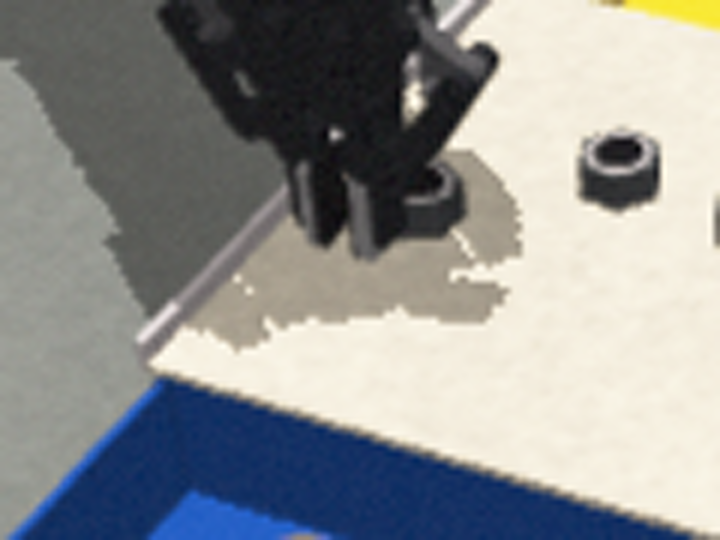

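The tips are still several mm above the floor, at (350,250) in the crop, with the nut just ahead. I'll go 4 mm lower and sweep slowly.

Request:
apply_moves:
  increments:
    - [[0,0,2],[0,0,0],14]
    - [[0,0,4],[0,0,0],14]
    - [[8,0,4],[0,0,0],14]
    - [[16,0,4],[0,0,0],14]
    - [[24,0,4],[0,0,0],14]
    - [[32,0,4],[0,0,0],14]
    - [[40,0,4],[0,0,0],14]
    - [[48,0,4],[0,0,0],14]
    - [[56,0,4],[0,0,0],14]
    - [[64,0,4],[0,0,0],14]
    - [[72,0,4],[0,0,0],14]
    - [[80,0,4],[0,0,0],14]
    - [[90,0,4],[0,0,0],14]
    - [[100,0,4],[0,0,0],14]

```text
t: 7.65
position: [0.4592, 0.0132, 0.0582]
orientation: [-0.0, 0.62, 0.785, 0.0]
ft_force: [0.0, -0.5, -0.7]
finger_gap: 0.0136
gripper_force: 0.0
```

```bash
python3 - <<'E'
from h import *
crop('pics/s4.png')
f=imaging.grab_frame('wrist')
for d in pinpoint(f,'nut_a'): print(tray(d['centre']),np.round(d['centre'],3),round(d['score'],2))
E
```

```text
7.65 tcp [0.4592 0.0132 0.0582] tray [-91.2  35.3] gap 0.013634002215175736 toolx [-0.232  0.973  0.   ] F [ 0.  -0.5 -0.7]
[26.3 21.1] [0.577 0.027 0.075] 0.75
[-91.2 -17.6] [ 0.471 -0.038  0.082] 0.65
[-29.5  32.7] [0.52  0.025 0.074] 0.63
```

View pics/s4.png

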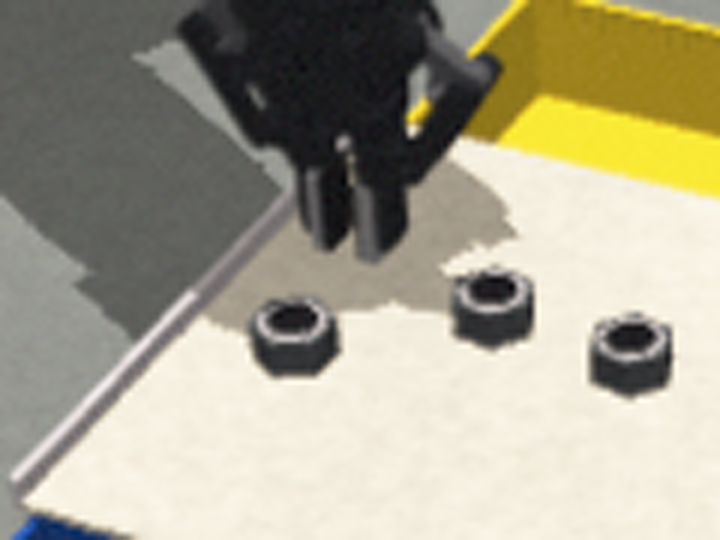

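It passed over again; the tips are still above the nut tops. I'll work out the tip height by projection.

```bash
python3 - <<'E'
from h import *
o,R=state();P=np.array(o['position'])
s=imaging.grab_frame('scene')
def pr(q,s=s):
    p=s['camera_matrix']@(np.linalg.inv(s['pose'])@np.r_[q,1])[:3];return p[:2]/p[2]
p0=pr(P).astype(int);
for h in (0,.01,.02,.03,.04):
    for a,b in ((-.011,.007),(-.011,.0215),(-.011,-.007),(0,.014)):
        q=P+R@np.array([a,b,-h]);print(h,a,b,((pr(q)-p0+[60,50])*6).round(0))
w=imaging.grab_frame('wrist')
for h in (0,.01,.02,.03,.04):
    print(h,[pr(P+R@np.array([a,.007,-h]),w).round(0) for a in(-.011,0,.011)])
E
```

```text
7.8 tcp [0.4593 0.0129 0.0582] tray [-91.1  35. ] gap 0.013638664451178617 toolx [-0.233  0.973 -0.   ] F [ 0.6 -0.   0.3]
0 -0.011 0.007 [366. 325.]
0 -0.011 0.0215 [398. 333.]
0 -0.011 -0.007 [335. 316.]
0 0 0.014 [395. 314.]
0.01 -0.011 0.007 [364. 304.]
0.01 -0.011 0.0215 [396. 313.]
0.01 -0.011 -0.007 [333. 296.]
0.01 0 0.014 [393. 294.]
0.02 -0.011 0.007 [362. 284.]
0.02 -0.011 0.0215 [395. 293.]
0.02 -0.011 -0.007 [331. 276.]
0.02 0 0.014 [391. 273.]
0.03 -0.011 0.007 [360. 263.]
0.03 -0.011 0.0215 [393. 272.]
0.03 -0.011 -0.007 [329. 255.]
0.03 0 0.014 [389. 253.]
0.04 -0.011 0.007 [359. 243.]
0.04 -0.011 0.0215 [391. 251.]
0.04 -0.011 -0.007 [327. 234.]
0.04 0 0.014 [388. 232.]
0 [array([336., 286.]), array([336., 268.]), array([336., 249.])]
0.01 [array([337., 294.]), array([337., 275.]), array([337., 256.])]
0.02 [array([337., 303.]), array([338., 283.]), array([338., 263.])]
0.03 [array([338., 313.]), array([338., 292.]), array([339., 270.])]
0.04 [array([339., 324.]), array([339., 302.]), array([340., 279.])]
```

Both views put the tips about 31 mm behind the reported TCP, so they are at z≈0.089 now. That explains both misses. I'll go back and sweep with TCP z at 0.045.

Request:
apply_moves:
  increments:
    - [[0,0,-15],[0,0,0],14]
    - [[-50,0,-15],[0,0,0],14]
    - [[-102,0,-15],[0,0,0],14]
    - [[-102,0,-5],[0,0,0],14]
    - [[-102,0,5],[0,0,0],14]
    - [[-102,0,9],[0,0,0],14]
    - [[-102,0,11],[0,0,0],14]
    - [[-102,0,13],[0,0,0],14]
    - [[-94,0,13],[0,0,0],14]
    - [[-86,0,13],[0,0,0],14]
    - [[-78,0,13],[0,0,0],14]
    - [[-70,0,13],[0,0,0],14]
    - [[-62,0,13],[0,0,0],14]
    - [[-54,0,13],[0,0,0],14]
    - [[-46,0,13],[0,0,0],14]
    - [[-38,0,13],[0,0,0],14]
    - [[-30,0,13],[0,0,0],14]

```text
t: 9.6
position: [0.4662, -0.0162, 0.0452]
orientation: [0.0, 0.62, 0.785, 0.0]
ft_force: [0.8, -1.0, 0.2]
finger_gap: 0.0141
gripper_force: 0.5
```

```bash
python3 - <<'E'
from h import *
crop('pics/s5.png')
f=imaging.grab_frame('wrist')
for d in pinpoint(f,'nut_a'): print(tray(d['centre']),np.round(d['centre'],3),round(d['score'],2))
E
```

```text
9.6 tcp [ 0.4662 -0.0162  0.0452] tray [-91.1   5.1] gap 0.014143371305268446 toolx [-0.232  0.973 -0.   ] F [ 0.8 -1.   0.2]
[-28.9  33. ] [0.52  0.025 0.08 ] 0.8
[-87.9  27.2] [0.464 0.006 0.079] 0.71
[32.8 23.2] [0.582 0.03  0.079] 0.63
```

View pics/s5.png

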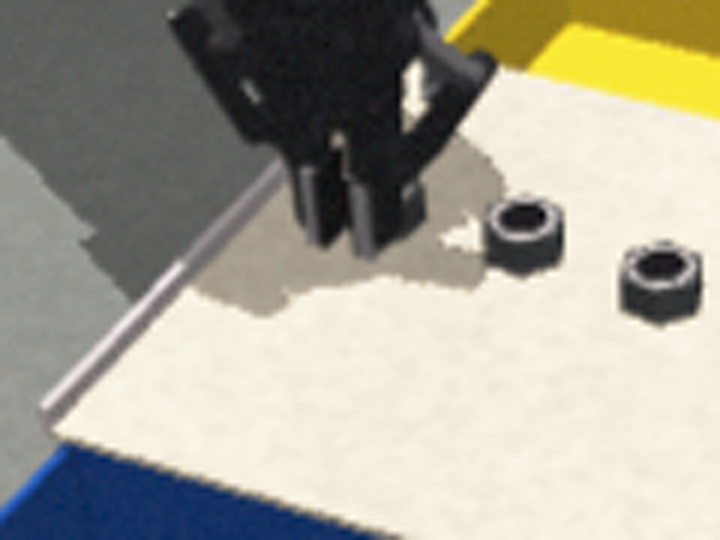

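The near nut is now pushed ahead of the fingers, at about (410,205). I'll sweep it off the end.

Request:
apply_moves:
  increments:
    - [[8,1,0],[0,0,0],14]
    - [[16,1,0],[0,0,0],14]
    - [[24,1,0],[0,0,0],14]
    - [[32,1,0],[0,0,0],14]
    - [[40,1,0],[0,0,0],14]
    - [[48,1,0],[0,0,0],14]
    - [[56,1,0],[0,0,0],14]
    - [[64,1,0],[0,0,0],14]
    - [[72,1,0],[0,0,0],14]
    - [[80,1,0],[0,0,0],14]
    - [[88,1,0],[0,0,0],14]
    - [[96,1,0],[0,0,0],14]
    - [[104,1,0],[0,0,0],14]
    - [[112,1,0],[0,0,0],14]
    - [[120,1,0],[0,0,0],14]
    - [[128,1,0],[0,0,0],14]
    - [[136,1,0],[0,0,0],14]
    - [[142,1,0],[0,0,0],14]
    - [[142,1,0],[0,0,0],14]

```text
t: 11.65
position: [0.4341, 0.1222, 0.0452]
orientation: [-0.0, 0.619, 0.785, -0.0]
ft_force: [1.5, -0.2, 0.1]
finger_gap: 0.0136
gripper_force: 0.0
```

```bash
cat >> h.py <<'E'
def look():
    state()
    for n in('wrist','top'):
        f=imaging.grab_frame(n)
        for t in('nut_a','coupling','cap'):
            for d in pinpoint(f,t):
                if d['score']>.35: print(n,t,tray(d['centre']),np.round(d['centre'],3),round(d['score'],2))
E
python3 -c "
from h import *
look()"
```

```text
11.65 tcp [0.4341 0.1222 0.0452] tray [-90.2 147.2] gap 0.013602468191717204 toolx [-0.233  0.973  0.   ] F [ 1.5 -0.2  0.1]
wrist nut_a [-90.6 178.2] [0.427 0.152 0.014] 0.86
top nut_a [95.6 86.6] [0.629 0.106 0.073] 0.62
top nut_a [-27.8  29.7] [0.522 0.022 0.077] 0.52
top nut_a [   1.5 -195.9] [ 0.603 -0.19  -0.003] 0.37
top coupling [92.5 30.9] [0.639 0.052 0.068] 0.66
top cap [95.4 88.4] [0.628 0.108 0.075] 0.38
```

The first nut is in the yellow bin, at z≈0.014. Next is the middle row.

Request:
apply_moves:
  increments:
    - [[0,0,-45],[0,0,0],14]
    - [[-50,20,-45],[0,0,0],14]
    - [[-95,40,-45],[0,0,0],14]
    - [[-140,55,-45],[0,0,0],14]
    - [[-168,61,-45],[0,0,0],14]
    - [[-168,61,-45],[0,0,0],14]
    - [[-168,61,-25],[0,0,0],14]
    - [[-168,61,-8],[0,0,0],14]
    - [[-168,61,0],[0,0,0],14]
    - [[-168,61,0],[0,0,0],14]
    - [[-160,61,0],[0,0,0],14]
    - [[-152,61,0],[0,0,0],14]
    - [[-144,61,0],[0,0,0],14]
    - [[-136,61,0],[0,0,0],14]
    - [[-128,61,0],[0,0,0],14]
    - [[-120,61,0],[0,0,0],14]
    - [[-112,61,0],[0,0,0],14]
    - [[-104,61,0],[0,0,0],14]

```text
t: 13.85
position: [0.5177, 0.0352, 0.0452]
orientation: [0.0, 0.62, 0.785, -0.0]
ft_force: [-0.0, -0.4, 0.7]
finger_gap: 0.0138
gripper_force: 0.4
```

```bash
python3 -c "
from h import *
look()"
```

```text
13.85 tcp [0.5177 0.0352 0.0452] tray [-29.1  43.1] gap 0.01381870117251038 toolx [-0.232  0.973 -0.   ] F [-0.  -0.4  0.7]
wrist nut_a [-86.1 181.1] [0.43  0.156 0.014] 0.91
wrist nut_a [-28.6  69.1] [0.512 0.061 0.079] 0.72
wrist nut_a [30.5 20.5] [0.581 0.027 0.078] 0.61
wrist coupling [90.9 30.3] [0.637 0.051 0.069] 0.96
wrist cap [92.1 87.5] [0.625 0.106 0.07 ] 0.95
top nut_a [-90.8 182. ] [0.426 0.156 0.013] 0.48
top coupling [91.8 30.6] [0.638 0.051 0.068] 0.41
top cap [94.4 87.3] [0.628 0.107 0.073] 0.58
```

The middle nut is ahead of the fingers and centred, so I'll push it off.

Request:
apply_moves:
  increments:
    - [[8,0,0],[0,0,0],14]
    - [[16,0,0],[0,0,0],14]
    - [[24,0,0],[0,0,0],14]
    - [[32,0,0],[0,0,0],14]
    - [[40,0,0],[0,0,0],14]
    - [[48,0,0],[0,0,0],14]
    - [[56,0,0],[0,0,0],14]
    - [[64,0,0],[0,0,0],14]
    - [[72,0,0],[0,0,0],14]
    - [[80,0,0],[0,0,0],14]
    - [[88,0,0],[0,0,0],14]
    - [[96,0,0],[0,0,0],14]
    - [[104,0,0],[0,0,0],14]
    - [[104,0,0],[0,0,0],14]
    - [[104,0,-45],[0,0,0],14]

```text
t: 15.75
position: [0.4907, 0.1356, 0.0865]
orientation: [-0.004, 0.62, 0.785, -0.003]
ft_force: [0.3, -0.2, 0.8]
finger_gap: 0.0138
gripper_force: 0.0
```

```bash
python3 -c "
from h import *
look()"
```

```text
15.75 tcp [0.4907 0.1356 0.0865] tray [-32.1 147.1] gap 0.01380469888181395 toolx [-0.232  0.973  0.002] F [ 0.3 -0.2  0.8]
wrist nut_a [-23.  184.8] [0.491 0.174 0.012] 0.91
wrist nut_a [-89.6 181.4] [0.427 0.156 0.016] 0.9
wrist cap [91.9 84.2] [0.626 0.103 0.069] 0.86
top nut_a [32.1 25.8] [0.581 0.032 0.076] 0.65
top nut_a [92.9 27.5] [0.64  0.048 0.069] 0.6
top coupling [92.  31.1] [0.638 0.052 0.069] 0.45
top cap [94.5 88.1] [0.628 0.108 0.074] 0.6
```

The second nut is in the bin as well. Now the third row, staying slightly away from the coupling's side.

Request:
apply_moves:
  increments:
    - [[-45,0,-5],[0,0,0],14]
    - [[-90,5,-5],[0,0,0],14]
    - [[-135,20,-5],[0,0,0],14]
    - [[-170,45,-5],[0,0,0],14]
    - [[-175,59,-5],[0,0,0],14]
    - [[-175,59,-5],[0,0,0],14]
    - [[-175,59,20],[0,0,0],14]
    - [[-175,59,37],[0,0,0],14]
    - [[-175,59,45],[0,0,0],14]
    - [[-175,59,45],[0,0,0],14]
    - [[-167,59,45],[0,0,0],14]
    - [[-159,59,45],[0,0,0],14]
    - [[-151,59,45],[0,0,0],14]
    - [[-143,59,45],[0,0,0],14]
    - [[-135,59,45],[0,0,0],14]
    - [[-127,59,45],[0,0,0],14]

```text
t: 17.75
position: [0.5805, 0.0265, 0.0454]
orientation: [0.0, 0.62, 0.785, 0.0]
ft_force: [1.4, -1.1, 1.0]
finger_gap: 0.0143
gripper_force: 0.4
```

```bash
python3 -c "
from h import *
look()
f=imaging.grab_frame('wrist');cv2.imwrite('pics/w6.png',f['img'][:,:,::-1])"
```

```text
17.75 tcp [0.5805 0.0265 0.0454] tray [30.  20.1] gap 0.014281410284084937 toolx [-0.232  0.973 -0.   ] F [ 1.4 -1.1  1. ]
wrist nut_a [24.5 43.3] [0.57  0.048 0.077] 0.65
wrist cap [92.1 86.2] [0.626 0.105 0.07 ] 0.97
top nut_a [-20.9 182.6] [0.493 0.173 0.012] 0.46
top nut_a [-90.2 183.6] [0.426 0.158 0.013] 0.41
```

View pics/w6.png

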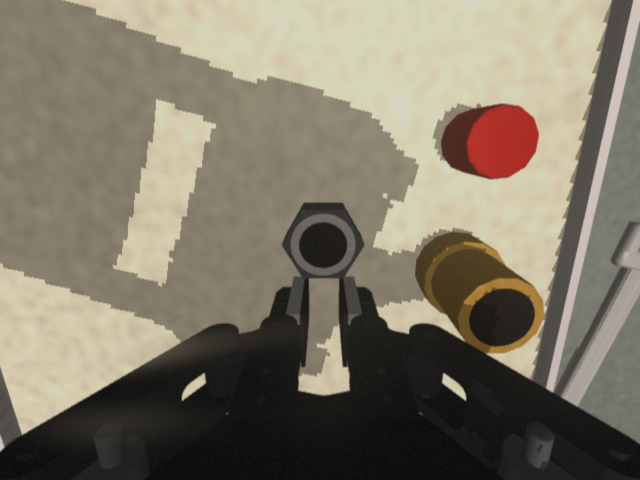

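The third nut is centred ahead of the fingers at (323,243). The coupling at (490,290) and the cap at (490,140) are well clear to the right. I'll continue.

Request:
apply_moves:
  increments:
    - [[8,0,0],[0,0,0],14]
    - [[16,0,0],[0,0,0],14]
    - [[24,0,0],[0,0,0],14]
    - [[32,0,0],[0,0,0],14]
    - [[40,0,0],[0,0,0],14]
    - [[48,0,0],[0,0,0],14]
    - [[56,0,0],[0,0,0],14]
    - [[64,0,0],[0,0,0],14]
    - [[72,0,0],[0,0,0],14]
    - [[80,0,0],[0,0,0],14]
    - [[88,0,0],[0,0,0],14]
    - [[96,0,0],[0,0,0],14]
    - [[104,0,0],[0,0,0],14]
    - [[112,0,0],[0,0,0],14]
    - [[120,0,0],[0,0,0],14]
    - [[127,0,0],[0,0,0],14]
    - [[127,0,0],[0,0,0],14]
    - [[127,0,-45],[0,0,0],14]
    - [[127,-40,-95],[0,0,0],14]
    - [[127,-40,-130],[0,0,0],14]

```text
t: 20.2
position: [0.5098, 0.1397, 0.1757]
orientation: [-0.001, 0.62, 0.785, -0.001]
ft_force: [0.9, -0.2, 0.2]
finger_gap: 0.0136
gripper_force: 0.0
```

```bash
python3 -c "
from h import *
look()
f=imaging.grab_frame('scene');cv2.imwrite('pics/s7.png',f['img'][:,:,::-1])"
```

```text
20.2 tcp [0.5098 0.1397 0.1757] tray [-12.6 146.6] gap 0.013601273620251748 toolx [-0.232  0.973  0.001] F [ 0.9 -0.2  0.2]
wrist nut_a [-89.7 178.5] [0.427 0.153 0.015] 0.83
wrist nut_a [-24.6 184.1] [0.489 0.173 0.012] 0.83
wrist nut_a [ 24.4 178.2] [0.538 0.179 0.015] 0.62
wrist cap [88.5 84.3] [0.622 0.102 0.068] 0.96
top nut_a [-23.2 183.8] [0.491 0.173 0.014] 0.5
top coupling [88.8 32.7] [0.635 0.052 0.065] 0.66
top cap [0.  4.8] [0.555 0.005 0.001] 0.75
top cap [93.6 88.4] [0.626 0.108 0.074] 0.53
```

View pics/s7.png

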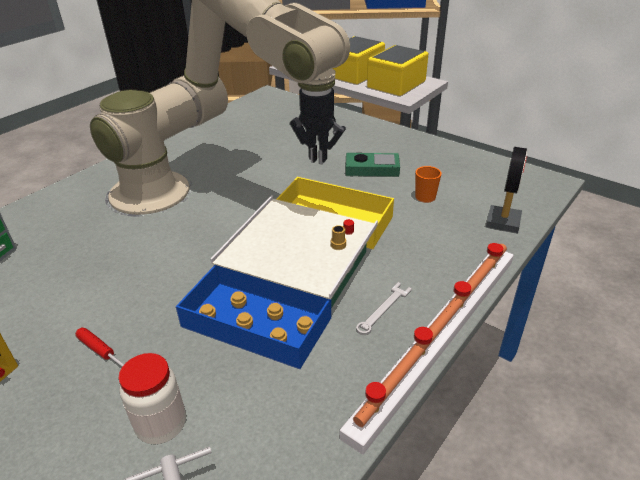

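The tray now holds only the coupling at (338,237) and the cap at (349,227), both standing. All three nuts read z≈0.014 inside the yellow bin, the arm is clear, and the bystanders are as before.

```bash
python3 -c "
from workcell import workorder
print(workorder.finish_job())"
```

```text
the job is handed in; nothing more can be done
None
```

All three nuts were swept off the tray into the yellow bin, with the coupling and cap still standing in place and nothing else disturbed; the job was handed in at about 20 s of the 54 s allowed.

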